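Pack the perfume order caddy

ROBOT

A 6-joint arm with a two-finger parallel gripper is mounted at the origin on the work surface. World frame = base frame: x ahead of the robot, y to its left, z up, the work surface at z = 0. Lengths are in m, angles in degrees, forces in N, time in s.
With the tool pointing down it reaches from about 0.225 to 0.875 m from the base axis. Payload 3.4 kg.
Tool frame: the origin (TCP) lies midway between the tips of the shut fingers; the grasp point (between the pads) lies behind it (manip.pinch_z is the z of the grasp point in the tool frame, in m); z points along the fingers, x is the direction in which the jaws open and shut, and the axes are right-handed (so a half turn about z gives the same grasp; the last joint's range is limited). The gripper opens to 85 mm and grips with 20 to 120 N. Pads are 22 mm wide; open, the fingers measure 114 mm over their backs; the gripper's body (76 mm by 85 mm) begins 54 mm behind the grasp point. The pads swing forward as they close: fully open they stand 13 mm farther back than shut.
Start: joints at [68.64, 15.808, 86.224, -0, 77.962, -6.933], TCP at [0.143, 0.557, 0.211] pointing down, gripper open.
Joint ranges: [-165.64, 165.64], [-43.16, 119.46], [12.63, 154.43], [-67.54, 247.53], [6.08, 155.33], [-154.97, 154.97]. Speed limits (degrees/s): [147.25, 147.25, 180, 180, 180, 180].

INTERFACE

Orientations are given as [roll, pitch, yaw] about the fixed x, y, z axes, in that order (R = Rz(yaw) Ry(pitch) Rx(roll)).
In Python, from bench import manip gives the robot as it stands.
- The arm moves only by the tool drive_tool, never from a script. Its argument "series" is a list that holds one entry, the list of rows, each a list of 4 numbers: the shift along the tool's x, y, z in m, then the turn about the tool's z in rad. In form: [[[tx, ty, tz, roll], ...]]. A call has 1 to 20 rows; each row shifts and turns the pose as measured when the row begins, along the tool's axes as they then stand; what a row does not reach is not made up. A row lasts 1/8 s, in which the tool goes at most 62.5 mm and 10.7 degrees, less where a joint would pass 70% of its speed; a pose out of reach is approached as far as the arm can. A call is refused whole if a number of a shift passes 0.0625 or a number of a turn 0.188, either way. A call with a gripper value outside its range is refused whole. "gripper" is the closure, from 0 (fully open) to 1 (shut), set as the call begins (left out, the last holds). The fingers move at their own pace and stop on an object; "squeeze" is the grip in N (left out, the last holds). Time passes only in rows, so rows that do not move let the fingers close. It gives the time, the measured TCP pose, the force and the opening at its end, in the units of the state.
- manip.sense(): the state, without advancing time (a new reading comes with each control period).
- manip.camera(name): name is "scene" or "side" or "wrist"; returns (picture, depth): 400x640x3 uint8, red, green, blue; 400x640 float32, m along the optical axis (not along the pixel's ray), 0 where there is no reading.
- manip.camera_model(name): a dict with "K" (3x3 intrinsics, pixels), "world_to_cam" (4x4, takes a point from world to camera coordinates); the wrist camera has in their place "tool_from_camera" (4x4, takes a point from camera to tool coordinates, whose origin is the TCP and whose axes are the tool frame's). Camera axes: x right, y down, z forward; pixel columns grow to the right and rows downward; lengths in m; the calibration is good to about 2 mm. A picture is of the moment at which its call begins: read the wrist's pose just before it. camera_model takes no time and is no camera call.
- manip.close_job(): hands the job in, once; it reports no verdict.
The state is a dict: "time": time; "qpos": joint angles; "dq": joint speeds; "effort": joint torques, N m; "position": TCP position; "orientation": TCP orientation; "force": force on the tool from outside, world axes, zero at the start; "torque": the same for the moment, N m; "width": finger opening in m.
Only numpy, scipy, OpenCV 4.12 (cv2) and the standard library are available. Lean on these libraries where they do the work, as an engineer would, in place of code of your own. Each camera call takes 0.05 s, during which the arm holds its last target.

TASK

Pack the wooden order caddy with the three sealed, black-capped perfume bottles, each standing in the bay whose floor is its own colour. The white-capped green tester was packed by mistake: take it out of the green bay and stand it fully on the cork coaster. Keep all the bottles upright throughout, and leave the white-capped orange tester where it stands.

Things in the scene. Friction and masses are not known exactly. Their poses are not given: they have to be found in the camera images.
- caddy: Pale wooden order caddy, fixed to the table: an open tray 90 mm (its x) by 258 mm (its y) and 40 mm tall, walls 6 mm, divided by two walls of full height into three bays in a row along its y, each 78 x 78 mm inside, centres 84 mm apart. The bay floor (under the inlays) is 6 mm above the table. Origin: centre of its underside, on the table.
- floor_green: The green floor inlay of one of the caddy's three bays, a fixed tile 76 x 76 x 3 mm that marks where the green bottle goes. Origin: centre of its underside = centre of the bay; its top, on which the bottle stands, is 3 mm above the origin (9 mm above the table). Its x and y axes are those of the caddy. Which bay (end or middle) is green changes from start to start. The green tester stands in this bay at the start.
- floor_blue: The blue floor inlay of one of the caddy's three bays, a fixed tile 76 x 76 x 3 mm that marks where the blue bottle goes. Origin: centre of its underside = centre of the bay; its top, on which the bottle stands, is 3 mm above the origin (9 mm above the table). Its x and y axes are those of the caddy. Which bay (end or middle) is blue changes from start to start.
- floor_orange: The orange floor inlay of one of the caddy's three bays, a fixed tile 76 x 76 x 3 mm that marks where the orange bottle goes. Origin: centre of its underside = centre of the bay; its top, on which the bottle stands, is 3 mm above the origin (9 mm above the table). Its x and y axes are those of the caddy. Which bay (end or middle) is orange changes from start to start.
- coaster: Round cork coaster, the place for the tester that comes out of the caddy: 110 mm across, 6 mm thick, fixed flat on the table. Origin: centre of its underside; its top is 6 mm above that.
- bottle_green: Sealed green perfume bottle, to be packed: opaque green round body with a white paper label band with one green stripe, BLACK cap (30 mm across and 35 mm tall, 80 to 115 mm above the base), by which it can be gripped; nothing on top of the cap. Body 53 mm across up to 64 mm height, sloping in to a 30 mm wide shoulder at 76 mm; 115 mm tall overall, 0.14 to 0.28 kg, loose, stands upright on the table. Origin: centre of its underside; z up the bottle.
- bottle_blue: Sealed blue perfume bottle, to be packed: opaque blue round body with a white paper label band with one blue stripe, BLACK cap (30 mm across and 35 mm tall, 80 to 115 mm above the base), by which it can be gripped; nothing on top of the cap. Body 53 mm across up to 64 mm height, sloping in to a 30 mm wide shoulder at 76 mm; 115 mm tall overall, 0.14 to 0.28 kg, loose, stands upright on the table. Origin: centre of its underside; z up the bottle.
- bottle_orange: Sealed orange perfume bottle, to be packed: opaque orange round body with a white paper label band with one orange stripe, BLACK cap (30 mm across and 35 mm tall, 80 to 115 mm above the base), by which it can be gripped; nothing on top of the cap. Body 53 mm across up to 64 mm height, sloping in to a 30 mm wide shoulder at 76 mm; 115 mm tall overall, 0.14 to 0.28 kg, loose, stands upright on the table. Origin: centre of its underside; z up the bottle.
- tester_green: Green tester bottle, packed by mistake, standing in the green bay of the caddy at the start; belongs on the cork coaster: same body and size as the sealed green bottle but with a WHITE cap of the same size (30 mm across, 80 to 115 mm above the base), and on top of it a small white spray nozzle, 16 mm across and 8 mm tall; 123 mm tall overall, 0.14 to 0.28 kg, loose. Origin: centre of its underside; z up the bottle.
- tester_orange: Orange tester bottle, a look-alike standing loose on the table among the other bottles; not to be moved: same body and size as the sealed orange bottle but with a WHITE cap of the same size (30 mm across, 80 to 115 mm above the base), and on top of it a small white spray nozzle, 16 mm across and 8 mm tall; 123 mm tall overall, 0.14 to 0.28 kg, loose. Origin: centre of its underside; z up the bottle.
Things that resemble listed ones, but are neither listed nor needed, are in the scene too. There is more than one size of the bottle_blue; the job needs the middle-sized.

How it is judged (in metres and radians):
At the end, for the whole second after the job is handed in: Sealed bottles upright (0.1 rad) on the inlay of their own colour, centres within 20 mm, base at most 5 mm above it; green tester upright, resting on the cork coaster within 32 mm of its centre; orange tester upright within 30 mm of its start; all at rest (horizontal distance between bottle_green and floor_green below 0.02 m and z of bottle_green in the frame of floor_green between 0 and 0.008 m and angle between each of bottle_green, bottle_blue, bottle_orange, tester_green, tester_orange's own z axis and vertical below 0.1 rad and linear speed of each of bottle_green, bottle_blue, bottle_orange, tester_green, tester_orange below 0.02 m/s and angular speed of each of bottle_green, bottle_blue, bottle_orange, tester_green, tester_orange below 0.2 rad/s and horizontal distance between bottle_blue and floor_blue below 0.02 m and z of bottle_blue in the frame of floor_blue between 0 and 0.008 m and horizontal distance between bottle_orange and floor_orange below 0.02 m and z of bottle_orange in the frame of floor_orange between 0 and 0.008 m and horizontal distance between tester_green and coaster below 0.032 m and z of tester_green in the frame of coaster between 0.003 and 0.011 m and distance of tester_orange from where it was at the start of the episode below 0.03 m); the robot touches nothing.
It fails at once if a bottle tipped by more than 0.6 rad (angle between any of bottle_green, bottle_blue, bottle_orange, tester_green, tester_orange's own z axis and vertical above 0.6 rad).
It fails at once if the orange tester moved by more than 30 mm (distance of tester_orange from where it was at the start of the episode above 0.03 m).
It also fails if it takes over 99 s, if anything falls off the work surface, if the arm or the gripper's body presses on something with over 40 N, if the wrist force passes 120 N, or if a joint passes its speed limit or range.

## Working session

There is one attempt and no reset: what is moved stays moved. The work goes in short steps, Python scripts to look and compute and a tool call to move; the robot and the scene stay as the last step left them, time stands still between calls to the robot, and variables do not carry over. Pictures are saved under pics/ and viewed, and the job is handed in when it is done.

Besides the shell and the picture viewer there is one more tool, called after "Call:" in YAML: its name, and indented under it one key for each argument. drive_tool: Moves the arm, as the interface text tells. Its arguments: {"type":"object","properties":{"series":{"type":"array","items":{"type":"array","items":{"type":"array","items":{"type":"number"}}}},"gripper":{"type":"number"},"squeeze":{"type":"number"}},"required":["series"]}

```bash
mkdir -p pics; ls; python3 - <<'E'
from bench import manip
import cv2,json,numpy as np
np.set_printoptions(precision=4,suppress=True)
print(manip.sense()); print(manip.pinch_z)
for n in ["scene","side","wrist"]:
    p,d=manip.camera(n); cv2.imwrite(f"pics/a_{n}.png",p[:,:,::-1]); np.save(f"pics/a_{n}_d.npy",d)
    print(n,manip.camera_model(n))
E
```

```text
pics
{'time': 0.0, 'qpos': array([68.6402, 15.8487, 86.2976, -0.0014, 77.9632, -6.9335]), 'dq': array([-0.0386, -0.0557,  0.0125,  0.012 , -0.0589,  0.0413]), 'effort': array([ -0.0001, -41.6784, -24.5804,   0.0003,   0.011 ,  -0.    ]), 'position': array([0.1431, 0.5563, 0.21  ]), 'orientation': array([-179.9881,    0.1089,   75.574 ]), 'force': array([-0.2325,  0.6495,  0.7359]), 'torque': array([0.0254, 0.0038, 0.0629]), 'width': 0.08504743805023329}
-0.0187
scene {'K': array([[385.8059,   0.    , 321.2307],
       [  0.    , 385.8059, 196.0193],
       [  0.    ,   0.    ,   1.    ]]), 'world_to_cam': array([[ 0.2277,  0.9734,  0.026 , -0.1244],
       [ 0.5086, -0.0962, -0.8556, -0.2069],
       [-0.8304,  0.2081, -0.5169,  1.3715],
       [ 0.    ,  0.    ,  0.    ,  1.    ]])}
side {'K': array([[451.8426,   0.    , 318.9654],
       [  0.    , 451.8426, 207.1405],
       [  0.    ,   0.    ,   1.    ]]), 'world_to_cam': array([[-0.9943, -0.1066, -0.0063,  0.4889],
       [-0.0798,  0.7812, -0.6191,  0.0715],
       [ 0.0709, -0.6151, -0.7853,  1.1397],
       [ 0.    ,  0.    ,  0.    ,  1.    ]])}
wrist {'K': array([[304.4372,   0.    , 318.7984],
       [  0.    , 304.4372, 198.0468],
       [  0.    ,   0.    ,   1.    ]]), 'tool_from_camera': array([[ 1.    ,  0.0012, -0.0004, -0.0003],
       [-0.001 ,  0.9624,  0.2717, -0.0692],
       [ 0.0007, -0.2717,  0.9624, -0.1635],
       [ 0.    ,  0.    ,  0.    ,  1.    ]])}
```

View pics/a_scene.png

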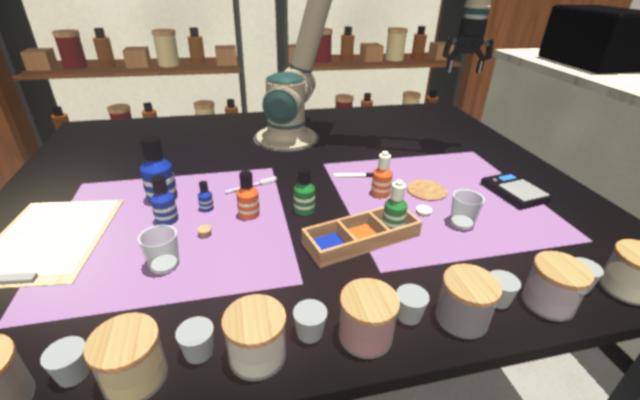

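View pics/a_side.png

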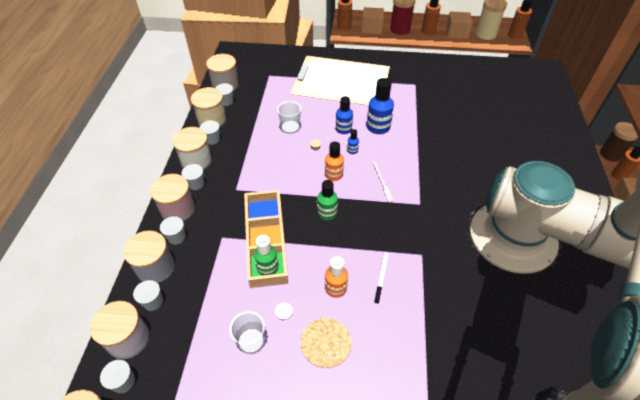

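View pics/a_wrist.png

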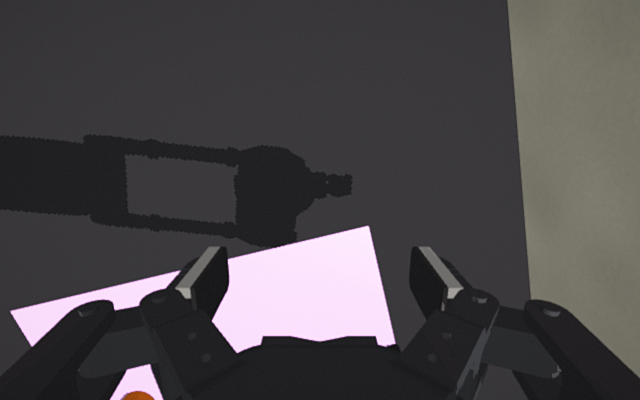

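The scene view shows a blue bottle trio, black-capped orange at (247,195), black-capped green at (304,195), white-capped orange at (382,178), and the white-capped green in the caddy at (396,208), with the coaster at (427,190). In the side view the blue candidates are large (380,110), middle (345,117) and small (353,142). I'll enlarge these and measure them.

```bash
cat > h.py <<'E'
import numpy as np,cv2
from scipy.optimize import least_squares
np.set_printoptions(precision=4,suppress=True)
def cloud(d,K,T):
    v,u=np.mgrid[0:400,0:640]; c=np.stack([(u-K[0,2])/K[0,0]*d,(v-K[1,2])/K[1,1]*d,d],-1)
    Ti=np.linalg.inv(T); return c@Ti[:3,:3].T+Ti[:3,3]
def circ(P,r=None):
    m=P.mean(0)
    if r: f=lambda q:np.hypot(P[:,0]-q[0],P[:,1]-q[1])-r; x0=m
    else: f=lambda q:np.hypot(P[:,0]-q[0],P[:,1]-q[1])-q[2]; x0=[*m,.02]
    s=least_squares(f,x0,loss='soft_l1',f_scale=.002); return s.x,np.sqrt(np.mean(s.fun**2))
def tool_pose(s):
    from scipy.spatial.transform import Rotation as R
    T=np.eye(4);T[:3,:3]=R.from_euler('xyz',s['orientation'],degrees=True).as_matrix();T[:3,3]=s['position'];return T
E
python3 - <<'E'
from h import *
from bench import manip
W={}
rois={"scene":{"bigB":(137,135,178,203),"midB":(148,172,182,226),"smB":(194,178,216,214),"bO":(233,168,262,222),"bG":(290,165,320,218),"tO":(368,148,396,200),"tG":(382,176,412,225)},
"side":{"bigB":(364,76,398,136),"midB":(332,94,358,136),"smB":(345,127,362,156),"bO":(322,140,348,182),"bG":(314,178,342,222),"tO":(322,254,352,300),"tG":(250,232,282,280)}}
imgs={}
for n in ["scene","side"]:
    m=manip.camera_model(n); p=cv2.imread(f"pics/a_{n}.png");imgs[n]=p
    W[n]=cloud(np.load(f"pics/a_{n}_d.npy"),m["K"],m["world_to_cam"])
    for k,(a,b,c,d) in rois[n].items():
        P=W[n][b:d,a:c].reshape(-1,3); P=P[(P[:,2]>.02)&(P[:,2]<.25)]
        print(n,k,len(P),"ztop",np.percentile(P[:,2],99.5),"med",np.median(P,0),end=' ')
        zt=np.percentile(P[:,2],99.5)
        if k in("midB","bO","bG","tO","tG"):
            base=.009 if k=="tG" else 0
            Q=P[(P[:,2]>base+.085)&(P[:,2]<base+.108)]
            B=P[(P[:,2]>base+.015)&(P[:,2]<base+.06)]
            B=B[np.hypot(*(B[:,:2]-Q[:,:2].mean(0)).T)<.045]
            print("cap",len(Q),circ(Q[:,:2],.015) if len(Q)>5 else 0,"body",len(B),circ(B[:,:2],.0265) if len(B)>5 else 0,end='')
        print()
    np.save(f"pics/W_{n}.npy",W[n])
a=cv2.resize(imgs["scene"][125:255,130:440],None,fx=2.4,fy=2.4,interpolation=3)
cv2.imwrite("pics/crop1.png",a)
a=cv2.resize(imgs["side"][70:310,220:420],None,fx=2.4,fy=2.4,interpolation=3); cv2.imwrite("pics/crop2.png",a)
E
```

```text
scene bigB 1749 ztop 0.1666369716995558 med [ 0.3722 -0.3652  0.0972] 
scene midB 1233 ztop 0.11626624850974059 med [ 0.4648 -0.3532  0.0646] cap 211 (array([ 0.4504, -0.3572]), np.float64(0.03468704087790524)) body 212 (array([ 0.4524, -0.3566]), np.float64(0.0010188255348810024))
scene smB 283 ztop 0.07722810806722039 med [ 0.4309 -0.2646  0.0454] 
scene bO 758 ztop 0.11674903128914292 med [ 0.4827 -0.1647  0.0665] cap 111 (array([ 0.4666, -0.1644]), np.float64(0.00119097442542907)) body 318 (array([ 0.4666, -0.164 ]), np.float64(0.0011125915427710202))
scene bG 696 ztop 0.11685529804295858 med [ 0.4884 -0.0306  0.0662] cap 101 (array([ 0.4728, -0.0274]), np.float64(0.0010407317075883597)) body 294 (array([ 0.4725, -0.0269]), np.float64(0.0012103995091753673))
scene tO 700 ztop 0.12514364966122962 med [0.4476 0.1825 0.07  ] cap 129 (array([0.4583, 0.1826]), np.float64(0.06771073510958749)) body 221 (array([0.4314, 0.1921]), np.float64(0.0014703296213329552))
scene tG 1044 ztop 0.13351081845858692 med [0.6088 0.1555 0.0666] cap 123 (array([0.5975, 0.1595]), np.float64(0.001012183925
[... 549 characters left out ...]
60764736360224)) body 191 (array([ 0.4689, -0.1634]), np.float64(0.0013463896375306625))
side bG 567 ztop 0.11652557082818601 med [ 0.4735 -0.0121  0.0672] cap 73 (array([ 0.4747, -0.0265]), np.float64(0.0011255338080392691)) body 198 (array([ 0.4747, -0.0266]), np.float64(0.0012232349815013168))
side tO 685 ztop 0.12298388884540844 med [0.4326 0.2064 0.0681] cap 76 (array([0.4333, 0.1923]), np.float64(0.0007831009695257107)) body 210 (array([0.4334, 0.1922]), np.float64(0.0007739564849342138))
side tG 950 ztop 0.13273563129717278 med [0.5927 0.1738 0.0659] cap 78 (array([0.5994, 0.1596]), np.float64(0.0009846528872517368)) body 364 (array([0.5877, 0.2068]), np.float64(0.010739641464918175))
```

View pics/crop1.png

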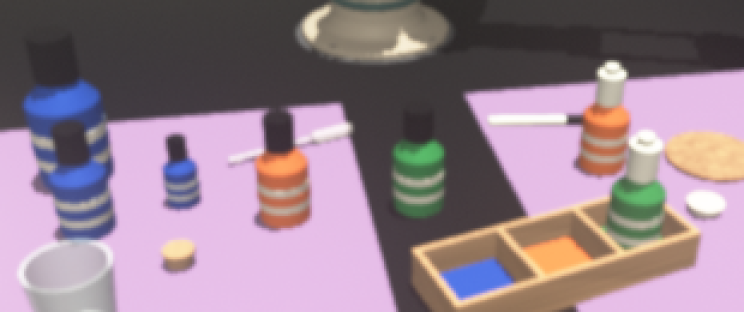

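View pics/crop2.png

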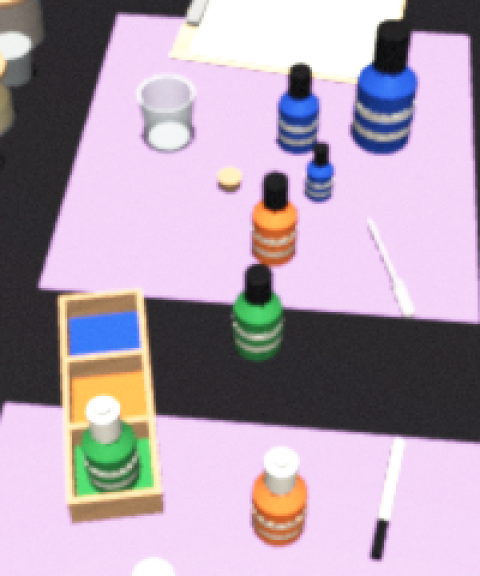

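Crops: blue candidates in the side crop are large (385,90, 166 mm), small (320,175, 77 mm) and middle (298,110, 116 mm). The middle one matches the 115 mm given. The other two to pack are black-capped: orange (275,220) and green (258,315). The white-capped ones are the testers. Bay order is blue, orange, green. Next, the caddy and coaster.

```bash
python3 - <<'E'
from h import *
box={}
for n in ["scene","side"]:
    W=np.load(f"pics/W_{n}.npy"); im=cv2.imread(f"pics/a_{n}.png"); hsv=cv2.cvtColor(im,cv2.COLOR_BGR2HSV)
    P=W.reshape(-1,3); H=hsv.reshape(-1,3)
    m=(P[:,2]>.034)&(P[:,2]<.046)&(P[:,0]>.5)&(P[:,0]<.68)&(P[:,1]>-.15)&(P[:,1]<.25)
    wood=m&(H[:,0]>5)&(H[:,0]<25)
    Q=P[wood][:,:2]; 
    if n=="scene": print("n",len(Q))
    r=cv2.minAreaRect(Q.astype(np.float32)*1000); print(n,"rim rect",r,"z",np.median(P[wood][:,2]))
    f=(P[:,2]>.003)&(P[:,2]<.015)&(P[:,0]>.5)&(P[:,0]<.68)&(P[:,1]>-.1)&(P[:,1]<.22)&(H[:,1]>140)
    for nm,lo,hi in [("blue",100,130),("orange",8,20),("green",50,80)]:
        g=f&(H[:,0]>=lo)&(H[:,0]<=hi); print(nm,g.sum(),P[g].mean(0),P[g].min(0),P[g].max(0))
    c=(P[:,0]>.35)&(P[:,0]<.6)&(P[:,1]>.22)&(P[:,1]<.4)&(H[:,0]>5)&(H[:,0]<28)&(H[:,1]>60)&(P[:,2]<.015)
    q=cv2.minEnclosingCircle((P[c][:,:2]*1000).astype(np.float32)); print("coaster",c.sum(),q,cv2.minAreaRect((P[c][:,:2]*1000).astype(np.float32)),np.median(P[c],0))
E
```

```text
n 1038
scene rim rect ((619.7315063476562, 75.51028442382812), (264.2626037597656, 175.5473175048828), 74.19767761230469) z 0.03968537378192105
blue 238 [ 0.6167 -0.0001  0.0096] [ 0.594  -0.0281  0.0072] [0.6392 0.029  0.012 ]
orange 247 [0.5948 0.0854 0.0097] [0.5722 0.0569 0.0073] [0.6216 0.1134 0.0127]<stdin>:13: RuntimeWarning: Mean of empty slice.
  ret = um.true_divide(
Traceback (most recent call last):
ValueError: zero-size array to reduction operation minimum which has no identity
```

```bash
python3 - <<'E'
from h import *
def outdist(L):
    x,y=np.abs(L[:,0]),L[:,1]; ya=np.abs(y)
    # walls: |x| in 39..45 ; |y| at 126 and 42, centrelines +-3 mm
    dx=np.where(ya<=.129,np.abs(x-.042),np.hypot(x-.042,ya-.129))
    dy=np.minimum(abs(ya-.126),abs(ya-.042)); dy=np.hypot(dy,np.maximum(x-.045,0))
    return np.maximum(np.minimum(dx,dy)-.003,0)+.1*np.minimum(dx,dy)
allQ=[]
for n in ["scene","side","both"]:
    if n!="both":
        W=np.load(f"pics/W_{n}.npy"); im=cv2.imread(f"pics/a_{n}.png"); hsv=cv2.cvtColor(im,cv2.COLOR_BGR2HSV)
        P=W.reshape(-1,3); H=hsv.reshape(-1,3)
        m=(P[:,2]>.0365)&(P[:,2]<.045)&(P[:,0]>.5)&(P[:,0]<.69)&(P[:,1]>-.08)&(P[:,1]<.25)&(H[:,0]>5)&(H[:,0]<25)
        Q=P[m][:,:2]; allQ.append(Q)
    else: Q=np.vstack(allQ)
    best=None
    for t0 in [5,12,20]:
      for dy in [-.02,0,.02]:
        def f(q):
            c,s=np.cos(q[2]),np.sin(q[2]); D=Q-q[:2]; return outdist(np.c_[D[:,0]*c+D[:,1]*s,-D[:,0]*s+D[:,1]*c])
        s=least_squares(f,[.603,.083+dy,np.radians(t0)],loss='soft_l1',f_scale=.002,diff_step=1e-4)
        if best is None or s.cost<best.cost: best=s
    x,y,t=best.x; print(n,len(Q),best.x,np.degrees(t),best.cost)
    for k in (-1,0,1): print("  bay",k,x-np.sin(t)*.084*k,y+np.cos(t)*.084*k)
    if n!="both":
        c=(P[:,0]>.35)&(P[:,0]<.6)&(P[:,1]>.22)&(P[:,1]<.45)&(H[:,0]>5)&(H[:,0]<28)&(H[:,1]>60)&(P[:,2]<.015)&(P[:,2]>-.01)
        A=(P[c][:,:2]*1000).astype(np.float32); print("coaster",c.sum(),cv2.minEnclosingCircle(A),cv2.fitEllipse(cv2.convexHull(A)),np.median(P[c],0))
E
```

```text
scene 905 [0.6183 0.0771 0.2361] 13.527752744527705 0.0003356938906733557
  bay -1 0.6379834585667279 -0.004612131512334083
  bay 0 0.6183344868591838 0.07705743387671479
  bay 1 0.5986855151516397 0.15872699926576367
coaster 612 ((436.8971252441406, 327.32708740234375), 61.493099212646484) ((437.435791015625, 324.7313232421875), (105.47862243652344, 123.5004653930664), 70.75790405273438) [0.4453 0.3221 0.007 ]
side 525 [0.6188 0.0794 0.24  ] 13.752177682945028 4.7983688527471316e-05
  bay -1 0.6387799842304839 -0.002220731805438733
  bay 0 0.6188112681343002 0.07937124315209011
  bay 1 0.5988425520381165 0.16096321810961894
coaster 1912 ((443.5580749511719, 325.1705322265625), 54.759490966796875) ((442.90594482421875, 325.1802673339844), (105.99140167236328, 108.80085754394531), 8.479142189025879) [0.4428 0.3273 0.0043]
both 1430 [0.6183 0.0778 0.2364] 13.545442321576191 0.00047237688504856015
  bay -1 0.6379548147609114 -0.0038553924251298194
  bay 0 0.618280629217334 0.07780810262129155
  bay 1 0.5986064436737565 0.1594715976677129
```

Call:
drive_tool:
  series:
    - [[0, 0, 0, -0.126], [0, 0, 0, -0.126], [-0.033, 0.038, 0, 0], [-0.033, 0.038, 0, 0], [-0.033, 0.038, 0, 0], [-0.033, 0.038, 0, 0], [-0.033, 0.038, 0, 0], [-0.033, 0.038, 0, 0], [-0.033, 0.038, 0, 0], [-0.033, 0.038, 0, 0], [-0.033, 0.038, 0, 0], [-0.033, 0.038, 0, 0], [-0.033, 0.038, 0, 0], [-0.033, 0.038, 0, 0], [0, 0, 0, 0]]
  gripper: 0
  squeeze: 60

```text
time: 2.02
position: [0.6162, 0.1524, 0.2046]
orientation: [-179.7, 0.2, 90.7]
force: [0.2, -0.0, -1.4]
width: 0.0857
```

```bash
cat > look.py <<'E'
import sys
from h import *
from bench import manip
def look(name):
    s=manip.sense(); p,d=manip.camera("wrist"); m=manip.camera_model("wrist")
    T=tool_pose(s)@m["tool_from_camera"]; W=cloud(d,m["K"],np.linalg.inv(T)); W[d<=0]=np.nan
    cv2.imwrite(f"pics/{name}.png",p[:,:,::-1]); np.save(f"pics/{name}_W.npy",W)
    print(s["time"],s["position"],s["orientation"],"w",s["width"],s["qpos"]); return W,p
def near(W,x,y,z0,z1,r=.035):
    P=W.reshape(-1,3); P=P[np.isfinite(P[:,2])]
    Q=P[(np.hypot(P[:,0]-x,P[:,1]-y)<r)&(P[:,2]>z0)&(P[:,2]<z1)]
    return Q
E
python3 - <<'E'
from look import *
W,p=look("b1")
Q=near(W,.5985,.1596,.09,.15)
print(len(Q),np.percentile(Q,[2,50,98],axis=0))
E
```

```text
2.025 [0.6162 0.1524 0.2046] [-179.7026    0.2142   90.6794] w 0.08567613175970636 [  7.7208  21.3653  78.7955  -0.1788  80.1607 -82.927 ]
1141 [[0.5835 0.1452 0.0961]
 [0.595  0.158  0.1247]
 [0.6107 0.1713 0.1334]]
```

View pics/b1.png

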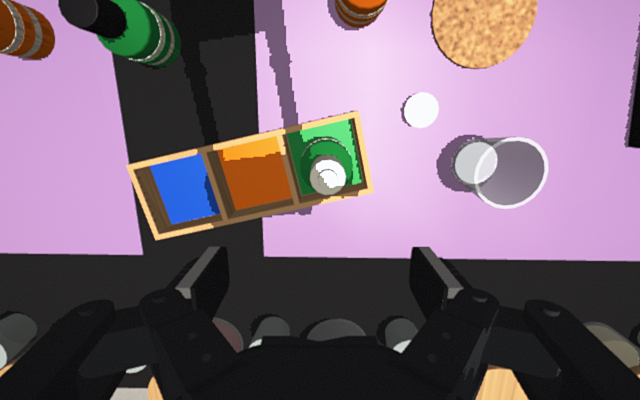

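Wrist view shows the white-capped green tester at (327,172) in the green bay, with the blue tile at (185,190), orange at (257,175) and the coaster at (483,25). I'll refine these with this third view.

```bash
python3 - <<'E'
from look import *
W=np.load("pics/b1_W.npy"); im=cv2.imread("pics/b1.png"); H=cv2.cvtColor(im,cv2.COLOR_BGR2HSV).reshape(-1,3)
for a,b in [(.119,.129),(.130,.136)]:
    Q=near(W,.598,.1596,a,b,.03); c,r=cv2.minEnclosingCircle((Q[:,:2]*1000).astype(np.float32)); print("tester",a,len(Q),c,r,np.median(Q,0))
P=W.reshape(-1,3); ok=np.isfinite(P[:,2])
for nm,lo,hi in [("blue",100,130),("orange",5,20)]:
    g=ok&(H[:,0]>=lo)&(H[:,0]<=hi)&(H[:,1]>180)&(P[:,2]>.003)&(P[:,2]<.014)&(P[:,0]>.57)&(P[:,0]<.69)&(P[:,1]>-.05)&(P[:,1]<.13)
    A=(P[g][:,:2]*1000).astype(np.float32); print(nm,len(A),cv2.minAreaRect(A),np.median(P[g][:,2]))
g=ok&(P[:,0]<.5)&(P[:,1]>.25)&(P[:,2]<.012)&(P[:,2]>0)&(H[:,0]>5)&(H[:,0]<28)&(H[:,1]>80); print("coaster",g.sum(),cv2.minEnclosingCircle((P[g][:,:2]*1000).astype(np.float32)),np.median(P[g][:,2]))
E
```

```text
tester 0.119 712 (597.958740234375, 158.27928161621094) 14.882061004638672 [0.5951 0.158  0.1245]
tester 0.13 302 (597.9063720703125, 158.287841796875) 7.881073951721191 [0.5979 0.1581 0.1325]
blue 3056 ((638.9619140625, -11.096893310546875), (74.55329132080078, 64.93406677246094), 13.74593448638916) 0.009761537539750814
orange 3715 ((618.4720458984375, 74.41708374023438), (75.67537689208984, 72.82784271240234), 13.46891975402832) 0.00966245578780317
coaster 5802 ((465.1690673828125, 386.41156005859375), 121.73226165771484) 0.006433088823557226
```

Call:
drive_tool:
  series:
    - [[0.006, -0.018, 0, 0], [0, 0, 0, 0], [0, 0, 0.03, 0], [0, 0, 0.03, 0], [0, 0, 0.025, 0], [0, 0, 0.018, 0], [0, 0, 0.006, 0], [0, 0, 0, 0]]

```text
time: 3.08
position: [0.5871, 0.1681, 0.097]
orientation: [-179.8, 0.0, 91.5]
force: [0.5, -0.8, 0.4]
width: 0.0856
```

Call:
drive_tool:
  series:
    - [[-0.007, 0.008, 0, 0.018], [0, 0, 0, 0], [0, 0, 0, 0]]

```text
time: 3.45
position: [0.5975, 0.1612, 0.0995]
orientation: [179.9, -0.0, 90.4]
force: [0.0, 0.0, -0.2]
width: 0.0853
```

Call:
drive_tool:
  series:
    - [[-0.002, 0, 0.006, 0], [0, 0, 0.001, 0], [0, 0, 0, 0]]

```text
time: 3.82
position: [0.5975, 0.1589, 0.0922]
orientation: [179.9, -0.0, 90.4]
force: [0.1, 0.1, 0.4]
width: 0.0853
```

Call:
drive_tool:
  series:
    - [[0, 0, 0, 0], [0, 0, 0, 0], [0, 0, 0, 0], [0, 0, 0, 0], [0, 0, 0, 0], [0, 0, 0, 0]]
  gripper: 1

```text
time: 4.58
position: [0.5979, 0.159, 0.0925]
orientation: [179.8, -0.0, 90.4]
force: [0.9, -0.1, 1.0]
width: 0.027
```

Call:
drive_tool:
  series:
    - [[0, 0, -0.02, 0], [0, 0, -0.02, 0], [0, 0, -0.02, 0], [0, 0, -0.02, 0], [0, 0, -0.02, 0], [0, 0, 0, 0], [0, 0, 0, 0]]

```text
time: 5.45
position: [0.5928, 0.1587, 0.1885]
orientation: [-179.3, 0.1, 90.4]
force: [-0.4, -0.1, -3.8]
width: 0.0274
```

```bash
python3 - <<'E'
from look import *
W,p=look("b2")
p,d=manip.camera("side"); cv2.imwrite("pics/b2_side.png",cv2.resize(p[150:400,180:420,::-1],None,fx=2.4,fy=2.4))
E
```

```text
5.45 [0.5928 0.1587 0.1885] [-179.3166    0.0625   90.3712] w 0.02743662741814048 [  8.4759  20.2446  82.8551   0.0353  77.5856 -81.9027]
```

View pics/b2_side.png

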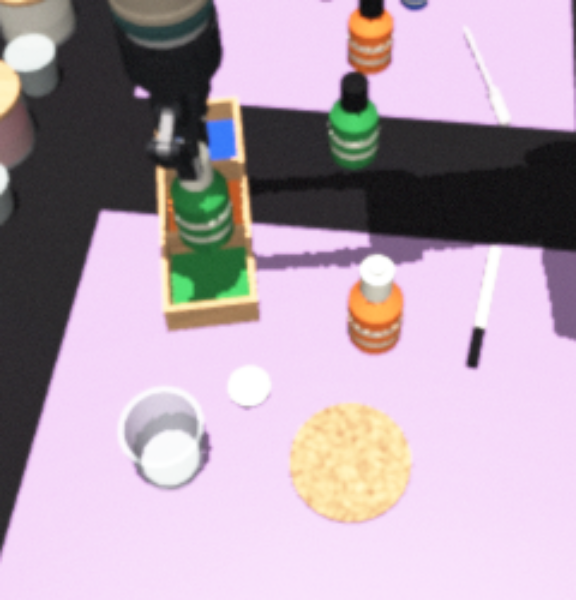

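View pics/b2.png

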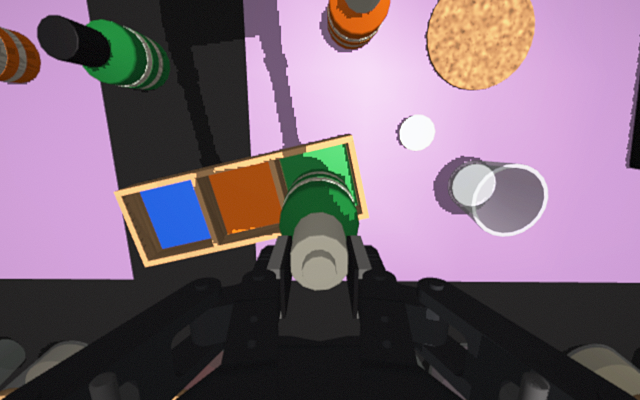

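The tester hangs upright in the jaws (side crop at 200,200). Now carrying it to the coaster.

Call:
drive_tool:
  series:
    - [[0.01, -0.009, 0, 0], [0.02, -0.018, 0, 0], [0.02, -0.018, 0, 0], [0.02, -0.018, 0, 0], [0.02, -0.018, 0, 0], [0.02, -0.018, 0, 0], [0.02, -0.018, 0, 0], [0.02, -0.018, 0, 0], [0.01, -0.009, 0, 0], [0, 0, 0, 0], [0, 0, 0, 0]]

```text
time: 6.92
position: [0.4342, 0.3254, 0.1851]
orientation: [-178.6, 0.1, 90.5]
force: [0.2, 0.6, -2.8]
width: 0.0273
```

Call:
drive_tool:
  series:
    - [[0, 0.008, 0, 0], [0, 0, 0, 0], [0, 0, 0.02, 0], [0, 0, 0.02, 0], [0, 0, 0.02, 0], [0, 0, 0.015, 0], [0, 0, 0.008, 0], [0, 0, 0, 0], [0, 0, 0, 0]]

```text
time: 8.05
position: [0.4466, 0.323, 0.1004]
orientation: [-178.8, 0.1, 90.1]
force: [-0.3, -0.5, -1.6]
width: 0.0272
```

Call:
drive_tool:
  series:
    - [[0, 0, 0.006, 0], [0, 0, 0.002, 0], [0, 0, 0, 0], [0, 0, 0.002, 0], [0, 0, 0, 0]]

```text
time: 8.68
position: [0.4471, 0.3236, 0.0911]
orientation: [-179.0, -0.0, 90.1]
force: [1.1, 0.6, -2.2]
width: 0.0272
```

Call:
drive_tool:
  series:
    - [[0, 0, 0.002, 0], [0, 0, 0, 0], [0, 0, 0, 0]]

```text
time: 9.05
position: [0.4474, 0.3238, 0.0899]
orientation: [-179.0, -0.0, 90.1]
force: [-0.9, -0.7, -1.9]
width: 0.0272
```

Call:
drive_tool:
  series:
    - [[0, 0, 0.0015, 0], [0, 0, 0, 0]]

```text
time: 9.3
position: [0.4478, 0.324, 0.09]
orientation: [-179.1, -0.1, 90.1]
force: [-0.0, -0.0, -1.7]
width: 0.0269
```

Call:
drive_tool:
  series:
    - [[0, 0, 0, 0], [0, 0, 0, 0], [0, 0, 0, 0], [0, 0, 0, 0], [0, 0, 0, 0]]
  gripper: 0

```text
time: 9.93
position: [0.4483, 0.3244, 0.0899]
orientation: [-179.1, -0.1, 90.1]
force: [1.0, 0.1, -0.5]
width: 0.0853
```

Call:
drive_tool:
  series:
    - [[0, 0, -0.02, 0], [0, 0, -0.03, 0], [0, 0, -0.03, 0], [0, 0, -0.02, 0], [0, 0, 0, 0]]

```text
time: 10.55
position: [0.4494, 0.3239, 0.1918]
orientation: [-179.0, -0.1, 90.1]
force: [-0.2, -0.1, -0.7]
width: 0.0856
```

```bash
python3 - <<'E'
from look import *
W,p=look("b3")
Q=near(W,.445,.324,.09,.14,.03)
for a,b in [(.116,.126),(.127,.134)]:
    Q=near(W,.445,.324,a,b,.03)
    if len(Q): print("tester",cv2.minEnclosingCircle((Q[:,:2]*1000).astype(np.float32)),np.median(Q[:,2]))
m=manip.camera_model("side");p,d=manip.camera("side"); cv2.imwrite("pics/b3_side.png",p[:,:,::-1])
V=cloud(d,m["K"],m["world_to_cam"])
Q=near(V,.445,.324,.091,.114,.03); print(len(Q)); print(circ(Q[:,:2],.015))
E
```

```text
10.55 [0.4494 0.3239 0.1918] [-179.043    -0.0664   90.0878] w 0.08559199135453956 [ 28.2293  15.081   90.0358   0.5262  75.6964 -61.9927]
tester ((446.9374084472656, 323.2973327636719), 14.90319538116455) 0.12147268779689735
tester ((446.7806091308594, 323.5233459472656), 7.867511749267578) 0.12944894084606948
70
(array([0.4484, 0.3248]), np.float64(0.0005933292352072941))
```

View pics/b3_side.png

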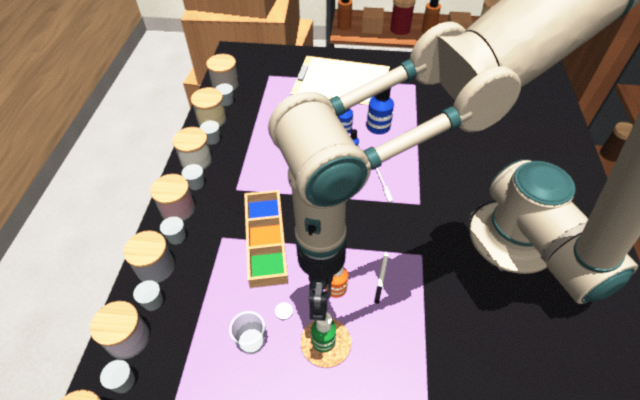

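The tester is on the coaster at (325,338 in the side view), about 5 mm from centre, with its top at the expected height. Next is the black-capped green.

Call:
drive_tool:
  series:
    - [[-0.02, 0.002, 0, 0], [-0.038, 0.003, 0, 0], [-0.038, 0.003, 0, 0], [-0.038, 0.003, 0, 0], [-0.038, 0.003, 0, 0], [-0.038, 0.003, 0, 0], [-0.038, 0.003, 0, 0], [-0.038, 0.003, 0, 0], [-0.038, 0.003, 0, 0], [-0.02, 0.002, 0, 0], [0, 0, 0, 0], [0, 0, 0, 0]]

```text
time: 12.15
position: [0.4648, -0.0436, 0.1782]
orientation: [-177.3, 0.5, 89.9]
force: [-0.1, 0.9, -0.4]
width: 0.0854
```

```bash
python3 - <<'E'
from look import *
W,p=look("c1")
for a,b in [(.108,.12)]:
    Q=near(W,.4735,-.027,a,b,.03); print("bG",len(Q),cv2.minEnclosingCircle((Q[:,:2]*1000).astype(np.float32)),np.median(Q[:,2]))
E
```

```text
12.15 [ 0.4648 -0.0436  0.1782] [-177.3284    0.5402   89.9028] w 0.08537010145290916 [ -12.9745    9.2901   99.9211   -1.1708   73.2766 -102.5035]
bG 1109 ((472.6831970214844, -27.997257232666016), 14.843234062194824) 0.1154761416667566
```

View pics/c1.png

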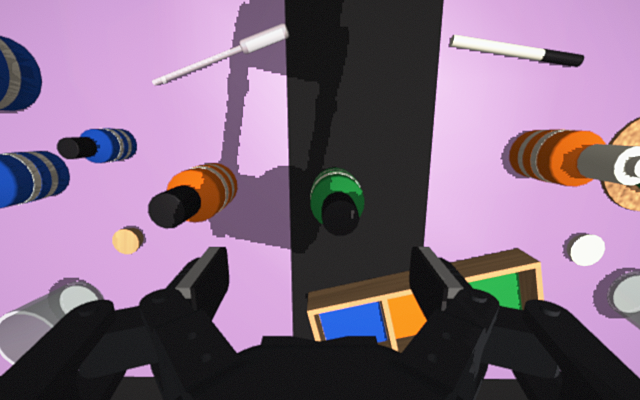

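Wrist view: black green cap at (340,213), measured at (0.4727,-0.028) with its top at 115.5 mm. That agrees with the fixed cameras.

Call:
drive_tool:
  series:
    - [[0.013, 0.007, 0, 0], [0, 0, 0, 0], [0, 0, 0.025, 0], [0, 0, 0.025, 0], [0, 0, 0.015, 0], [0, 0, 0, 0], [0, 0, 0, 0]]

```text
time: 13.08
position: [0.4707, -0.0252, 0.1122]
orientation: [-177.5, 0.6, 90.5]
force: [0.7, 0.0, 0.5]
width: 0.0853
```

Call:
drive_tool:
  series:
    - [[-0.002, 0.001, 0.015, 0], [0, 0, 0.012, 0], [0, 0, 0, 0], [0, 0, 0, 0]]

```text
time: 13.58
position: [0.4714, -0.0277, 0.0844]
orientation: [-177.6, 0.6, 90.5]
force: [0.4, 0.3, 0.0]
width: 0.0852
```

Call:
drive_tool:
  series:
    - [[0, 0, 0, 0], [0, 0, 0, 0], [0, 0, 0, 0], [0, 0, 0, 0], [0, 0, 0, 0], [0, 0, 0, 0]]
  gripper: 1

```text
time: 14.32
position: [0.4721, -0.0278, 0.0854]
orientation: [-177.7, 0.6, 90.5]
force: [-0.6, 1.1, 0.6]
width: 0.0271
```

Call:
drive_tool:
  series:
    - [[0, 0, -0.02, 0], [0, 0, -0.02, 0], [0, 0, -0.02, 0], [0, 0, -0.02, 0], [0, 0, -0.02, 0], [0, 0, 0, 0], [0, 0, 0, 0]]

```text
time: 15.2
position: [0.4729, -0.0263, 0.1836]
orientation: [-177.2, 0.5, 90.5]
force: [-0.2, -0.1, -2.4]
width: 0.0269
```

Call:
drive_tool:
  series:
    - [[0.012, 0.008, 0, 0], [0.022, 0.015, 0, 0], [0.022, 0.015, 0, 0], [0.022, 0.015, 0, 0], [0.022, 0.015, 0, 0], [0.022, 0.015, 0, 0], [0.022, 0.015, 0, 0], [0.022, 0.015, 0, 0], [0.01, 0.007, 0, 0], [0, 0, 0, 0], [0, 0, 0, 0]]

```text
time: 16.58
position: [0.5921, 0.1635, 0.1636]
orientation: [-176.2, 0.4, 90.6]
force: [0.7, -0.0, -1.9]
width: 0.0268
```

Call:
drive_tool:
  series:
    - [[-0.004, 0.009, 0, 0], [0, 0, 0, 0], [0, 0, 0.02, 0], [0, 0, 0.015, 0], [0, 0, 0.01, 0], [0, 0, 0, 0], [0, 0, 0, 0]]

```text
time: 17.45
position: [0.599, 0.1559, 0.1183]
orientation: [-176.3, 0.4, 90.3]
force: [-0.3, -0.3, -1.6]
width: 0.027
```

```bash
python3 - <<'E'
from look import *
for n in ("scene","side"):
    m=manip.camera_model(n);p,d=manip.camera(n);V=cloud(d,m["K"],m["world_to_cam"])
    Q=near(V,.599,.159,.042,.085,.05)
    h=cv2.cvtColor(p,cv2.COLOR_RGB2HSV); cv2.imwrite(f"pics/d1_{n}.png",cv2.resize(p[120:300,200:440,::-1],None,fx=2.5,fy=2.5))
    if len(Q)>5: print(n,len(Q),circ(Q[:,:2],.0265),np.median(Q,0))
E
```

```text
scene 377 (array([0.5982, 0.1569]), np.float64(0.002293379845633276)) [0.6199 0.1448 0.0652]
side 239 (array([0.6004, 0.1574]), np.float64(0.0027566782554252203)) [0.5909 0.18   0.0655]
```

View pics/d1_scene.png

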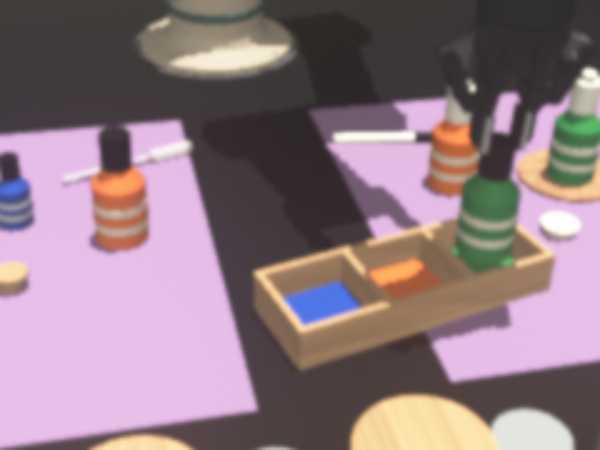

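The bottle is over the green bay, 2 mm off. Lowering.

Call:
drive_tool:
  series:
    - [[0.002, 0, 0.012, 0], [0, 0.001, 0.007, 0], [0, 0, 0.002, 0], [0, 0, 0, 0], [0, 0, 0, 0]]

```text
time: 18.18
position: [0.5988, 0.1582, 0.0963]
orientation: [-176.4, 0.4, 90.4]
force: [-0.3, -0.9, -1.9]
width: 0.0266
```

Call:
drive_tool:
  series:
    - [[0, 0, 0.002, 0], [0, 0, 0, 0], [0, 0, 0.001, 0], [0, 0, 0, 0]]

```text
time: 18.68
position: [0.5994, 0.1583, 0.095]
orientation: [-176.5, 0.4, 90.4]
force: [-0.0, -0.9, -1.0]
width: 0.027
```

Force is dropping, so it's in contact. Release and lift.

Call:
drive_tool:
  series:
    - [[0, 0, 0, 0], [0, 0, 0, 0], [0, 0, 0, 0], [0, 0, 0, 0], [0, 0, 0, 0]]
  gripper: 0

```text
time: 19.3
position: [0.5998, 0.1583, 0.0948]
orientation: [-176.6, 0.4, 90.4]
force: [0.8, -0.5, -0.7]
width: 0.085
```

Call:
drive_tool:
  series:
    - [[0, 0, -0.02, 0], [0, 0, -0.03, 0], [0, 0, -0.03, 0], [0, 0, -0.02, 0], [0, 0, 0, 0]]

```text
time: 19.92
position: [0.6055, 0.159, 0.1966]
orientation: [-176.4, 0.4, 90.4]
force: [-0.1, 0.2, 0.5]
width: 0.0852
```

```bash
python3 - <<'E'
from look import *
W,p=look("d2")
Q=near(W,.599,.158,.117,.13,.03); print("bG",len(Q),cv2.minEnclosingCircle((Q[:,:2]*1000).astype(np.float32)),np.median(Q[:,2]))
E
```

```text
19.925 [0.6055 0.159  0.1966] [-176.4449    0.4055   90.3532] w 0.08520540753762429 [  8.2896  22.7322  77.8741   0.0904  82.9707 -82.0649]
bG 1045 ((598.551513671875, 158.4979248046875), 14.83806037902832) 0.1244904090136004
```

View pics/d2.png

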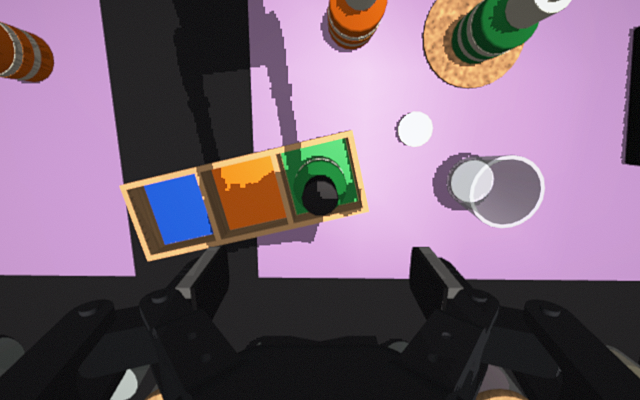

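Green is centred in its bay (cap top 124.5 mm). Next, black-capped orange.

Call:
drive_tool:
  series:
    - [[-0.015, -0.006, 0, 0], [-0.03, -0.013, 0, 0], [-0.03, -0.013, 0, 0], [-0.03, -0.013, 0, 0], [-0.03, -0.013, 0, 0], [-0.03, -0.013, 0, 0], [-0.03, -0.013, 0, 0], [-0.03, -0.013, 0, 0], [-0.03, -0.013, 0, 0], [-0.03, -0.013, 0, 0], [-0.03, -0.013, 0, 0], [-0.01, -0.004, 0, 0], [0, 0, 0, 0], [0, 0, 0, 0]]

```text
time: 21.72
position: [0.4444, -0.1825, 0.1939]
orientation: [-174.4, 0.3, 90.2]
force: [-0.2, 0.5, 0.1]
width: 0.0852
```

```bash
python3 - <<'E'
from look import *
W,p=look("e1")
Q=near(W,.4678,-.164,.108,.12,.03); print("bO",len(Q),cv2.minEnclosingCircle((Q[:,:2]*1000).astype(np.float32)),np.median(Q[:,2]))
E
```

```text
21.725 [ 0.4444 -0.1825  0.1939] [-174.4055    0.344    90.1906] w 0.08524938019227667 [ -28.2432   11.272    95.2178   -3.0249   78.2868 -117.6792]
bO 964 ((467.2644958496094, -165.1639862060547), 15.014359474182129) 0.1154563327134778
```

View pics/e1.png

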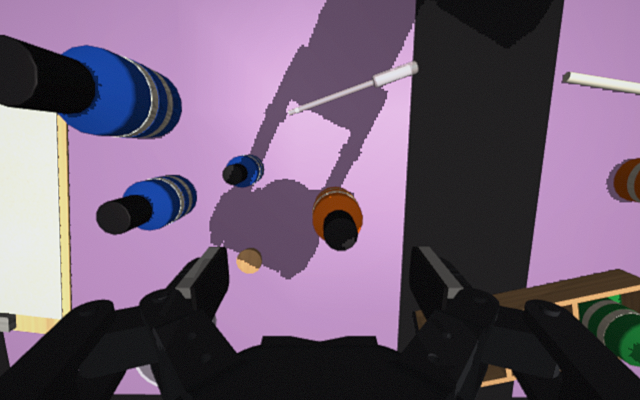

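Orange cap at (341,230) in the wrist view, measured at (0.4673,-0.165), top 115.5 mm. The tool has crept to a tilt of about 5° about the jaw axis. That only matters through changes during a carry, so I'll watch it.

Call:
drive_tool:
  series:
    - [[0.015, 0.03, 0, 0], [0, 0, 0, 0], [0, 0, 0.03, 0], [0, 0, 0.03, 0], [0, 0, 0.015, 0], [0, 0, 0, 0], [0, 0, 0, 0]]

```text
time: 22.65
position: [0.4677, -0.1638, 0.1152]
orientation: [-174.4, 0.4, 90.7]
force: [0.4, 0.1, 0.5]
width: 0.0852
```

Call:
drive_tool:
  series:
    - [[-0.001, 0.002, 0.018, 0], [0, 0, 0.011, 0], [0, 0, 0, 0], [0, 0, 0, 0]]

```text
time: 23.15
position: [0.4691, -0.1658, 0.0886]
orientation: [-174.7, 0.6, 90.7]
force: [-0.9, -0.2, 0.6]
width: 0.0854
```

Call:
drive_tool:
  series:
    - [[0, -0.003, 0.004, 0], [0, 0, 0, 0], [0, 0, 0, 0]]

```text
time: 23.52
position: [0.4661, -0.1662, 0.0857]
orientation: [-174.8, 0.6, 90.7]
force: [0.1, 0.4, 0.7]
width: 0.0852
```

Call:
drive_tool:
  series:
    - [[0, 0, 0, 0], [0, 0, 0, 0], [0, 0, 0, 0], [0, 0, 0, 0], [0, 0, 0, 0], [0, 0, 0, 0]]
  gripper: 1

```text
time: 24.28
position: [0.4664, -0.1661, 0.0863]
orientation: [-174.9, 0.6, 90.7]
force: [-0.5, 0.2, 0.4]
width: 0.0269
```

Call:
drive_tool:
  series:
    - [[0, 0, -0.025, 0], [0, 0, -0.025, 0], [0, 0, -0.025, 0], [0, 0, -0.025, 0], [0, 0, -0.01, 0], [0, 0, 0, 0], [0, 0, 0, 0]]

```text
time: 25.15
position: [0.4733, -0.1638, 0.1933]
orientation: [-174.3, 0.4, 90.7]
force: [0.5, -0.2, -2.2]
width: 0.0267
```

Call:
drive_tool:
  series:
    - [[0.012, 0.007, 0, 0], [0.026, 0.016, -0.001, 0], [0.026, 0.016, -0.001, 0], [0.026, 0.016, -0.001, 0], [0.026, 0.016, -0.001, 0], [0.026, 0.016, -0.001, 0], [0.026, 0.016, -0.001, 0], [0.026, 0.016, -0.001, 0], [0.026, 0.016, -0.001, 0], [0.012, 0.007, 0, 0], [0, 0, 0, 0], [0, 0, 0, 0]]

```text
time: 26.65
position: [0.6131, 0.086, 0.1743]
orientation: [-173.3, 0.1, 90.8]
force: [0.2, -1.0, -2.0]
width: 0.0269
```

Call:
drive_tool:
  series:
    - [[-0.008, 0.01, 0, 0], [0, 0, 0, 0], [0, 0, 0.02, 0], [0, 0, 0.02, 0], [0, 0, 0.01, 0], [0, 0, 0, 0], [0, 0, 0, 0]]

```text
time: 27.52
position: [0.6187, 0.0725, 0.1246]
orientation: [-173.5, 0.1, 90.4]
force: [0.2, 0.0, -2.7]
width: 0.0263
```

```bash
python3 - <<'E'
from look import *
for n in ("scene","side"):
    m=manip.camera_model(n);p,d=manip.camera(n);V=cloud(d,m["K"],m["world_to_cam"])
    h=cv2.cvtColor(p,cv2.COLOR_RGB2HSV); M=((h[...,0]<20)&(h[...,1]>150)).ravel()
    P=V.reshape(-1,3); Q=P[M&(np.hypot(P[:,0]-.618,P[:,1]-.077)<.04)&(P[:,2]>.042)&(P[:,2]<.085)]
    cv2.imwrite(f"pics/f1_{n}.png",cv2.resize(p[120:300,200:440,::-1],None,fx=2.5,fy=2.5))
    if len(Q)>5: print(n,len(Q),circ(Q[:,:2],.0265),np.median(Q,0))
E
```

```text
scene 138 (array([0.6174, 0.0752]), np.float64(0.0010280094529588851)) [0.641  0.0654 0.0511]
side 85 (array([0.6198, 0.0754]), np.float64(0.000993502123933478)) [0.6085 0.0964 0.0672]
```

View pics/f1_scene.png

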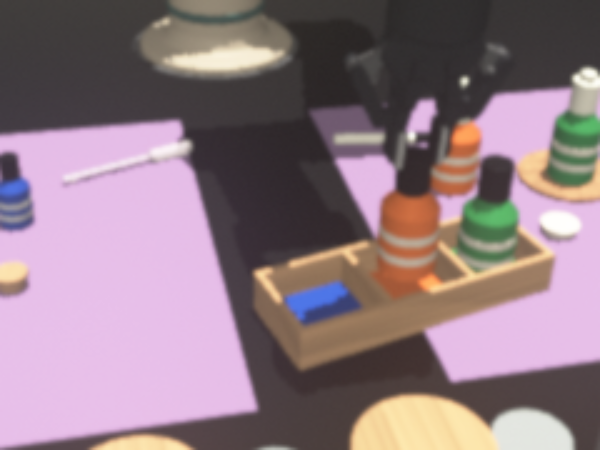

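Call:
drive_tool:
  series:
    - [[0.002, 0.002, 0.015, 0], [0, 0.001, 0.009, 0], [0, 0, 0.002, 0], [0, 0, 0, 0], [0, 0, 0, 0]]

```text
time: 28.25
position: [0.619, 0.075, 0.0969]
orientation: [-173.5, 0.1, 90.5]
force: [-0.4, -0.1, -1.6]
width: 0.0268
```

Call:
drive_tool:
  series:
    - [[0, 0, 0.002, 0], [0, 0, 0, 0], [0, 0, 0.001, 0], [0, 0, 0, 0]]

```text
time: 28.75
position: [0.6195, 0.0751, 0.0957]
orientation: [-173.7, 0.1, 90.5]
force: [-0.2, 0.5, -1.4]
width: 0.0268
```

Call:
drive_tool:
  series:
    - [[0, 0, 0, 0], [0, 0, 0, 0], [0, 0, 0, 0], [0, 0, 0, 0], [0, 0, 0, 0]]
  gripper: 0

```text
time: 29.38
position: [0.6198, 0.0749, 0.0956]
orientation: [-173.7, 0.1, 90.5]
force: [0.8, 0.3, 0.1]
width: 0.0849
```

Call:
drive_tool:
  series:
    - [[0, 0, -0.02, 0], [0, 0, -0.03, 0], [0, 0, -0.03, 0], [0, 0, -0.02, 0], [0, 0, 0, 0]]

```text
time: 30.0
position: [0.6305, 0.0752, 0.197]
orientation: [-173.6, 0.1, 90.5]
force: [-0.5, 0.4, -0.3]
width: 0.0855
```

```bash
python3 - <<'E'
from look import *
W,p=look("f2")
for n,x,y in (("bO",.6185,.076),("bG",.5986,.1585)):
    Q=near(W,x,y,.117,.13,.03); print(n,len(Q),cv2.minEnclosingCircle((Q[:,:2]*1000).astype(np.float32)),np.median(Q[:,2]))
E
```

```text
30.0 [0.6305 0.0752 0.197 ] [-173.6009    0.1368   90.475 ] w 0.08549476888594364 [  0.6051  25.2063  74.0075  -0.1216  87.1857 -89.8495]
bO 1036 ((618.7265014648438, 76.68157196044922), 14.871212005615234) 0.12445978054993144
bG 1130 ((598.5322875976562, 158.1056671142578), 14.876721382141113) 0.12435028734283184
```

View pics/f2.png

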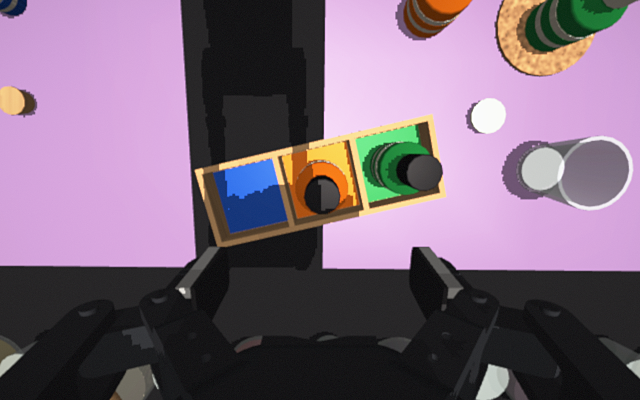

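Orange is centred (0.6187,0.0767). Measuring the blue tile while it's fully visible, then going for the middle blue.

```bash
python3 - <<'E'
from look import *
W=np.load("pics/f2_W.npy"); im=cv2.imread("pics/f2.png"); H=cv2.cvtColor(im,cv2.COLOR_BGR2HSV).reshape(-1,3)
P=W.reshape(-1,3); g=np.isfinite(P[:,2])&(H[:,0]>=100)&(H[:,0]<=130)&(H[:,1]>150)&(P[:,2]>.003)&(P[:,2]<.014)&(P[:,0]>.57)&(P[:,0]<.69)&(P[:,1]>-.06)&(P[:,1]<.05)
print(cv2.minAreaRect((P[g][:,:2]*1000).astype(np.float32)),np.median(P[g][:,2]))
E
```

```text
((637.4945068359375, -7.265476226806641), (74.6311264038086, 71.50096130371094), 13.85448932647705) 0.009658294368677878
```

Call:
drive_tool:
  series:
    - [[-0.02, -0.008, 0, 0], [-0.038, -0.015, 0, 0], [-0.038, -0.015, 0, 0], [-0.038, -0.015, 0, 0], [-0.038, -0.015, 0, 0], [-0.038, -0.015, 0, 0], [-0.038, -0.015, 0, 0], [-0.038, -0.015, 0, 0], [-0.038, -0.015, 0, 0], [-0.038, -0.015, 0, 0], [-0.02, -0.008, 0, 0], [0, 0, 0, 0], [0, 0, 0, 0]]

```text
time: 31.68
position: [0.457, -0.3274, 0.2015]
orientation: [-171.6, -0.1, 90.1]
force: [-0.1, 0.2, 0.0]
width: 0.0855
```

```bash
python3 - <<'E'
from look import *
W,p=look("g1")
Q=near(W,.454,-.3565,.108,.12,.03); print("bB",len(Q),cv2.minEnclosingCircle((Q[:,:2]*1000).astype(np.float32)),np.median(Q[:,2]))
Q=near(W,.355,-.36,.155,.18,.05); 
if len(Q): print("big",len(Q),cv2.minEnclosingCircle((Q[:,:2]*1000).astype(np.float32)),np.median(Q[:,2]))
E
```

```text
31.675 [ 0.457  -0.3274  0.2015] [-171.5779   -0.1472   90.1461] w 0.08551027431035471 [ -39.1324   19.1937   83.1875   -5.2334   84.2728 -128.4639]
bB 932 ((453.85491943359375, -356.9327392578125), 14.851506233215332) 0.11543856786105763
big 3688 ((348.1878356933594, -378.35748291015625), 21.462902069091797) 0.16599365969325353
```

View pics/g1.png

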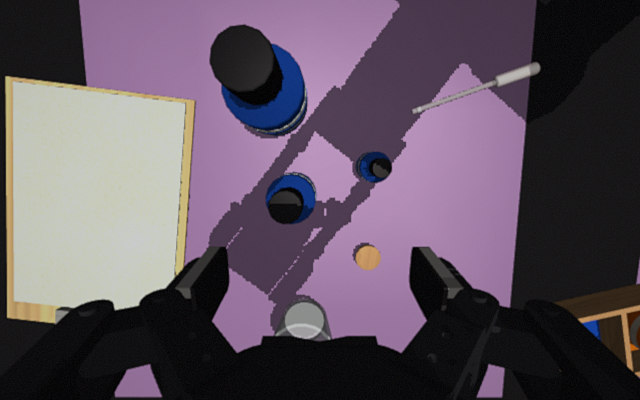

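Middle blue cap at (288,205), large at (245,55) and small at (378,168). The middle one measures (0.4539,-0.3569), top 115.4 mm, cap 30 mm across, which matches.

Call:
drive_tool:
  series:
    - [[-0.027, 0.01, 0, 0], [0, 0, 0, 0], [0, 0, 0.03, 0], [0, 0, 0.03, 0], [0, 0, 0.018, 0], [0, 0, 0, 0], [0, 0, 0, 0]]

```text
time: 32.6
position: [0.4573, -0.345, 0.122]
orientation: [-171.6, -0.4, 90.7]
force: [-0.8, 0.8, 0.4]
width: 0.0854
```

Call:
drive_tool:
  series:
    - [[-0.011, 0, 0.01, 0], [0, 0, 0.014, 0], [0, 0, 0.009, 0], [0, 0, 0, 0], [0, 0, 0, 0]]

```text
time: 33.22
position: [0.4532, -0.357, 0.0884]
orientation: [-171.7, -0.3, 90.7]
force: [-0.1, -0.0, 1.8]
width: 0.0856
```

Call:
drive_tool:
  series:
    - [[0, -0.002, 0.003, 0], [0, 0, 0, 0], [0, 0, 0, 0]]

```text
time: 33.6
position: [0.451, -0.3572, 0.0862]
orientation: [-171.7, -0.3, 90.7]
force: [-0.4, 0.2, 0.4]
width: 0.0853
```

Call:
drive_tool:
  series:
    - [[0, 0, 0, 0], [0, 0, 0, 0], [0, 0, 0, 0], [0, 0, 0, 0], [0, 0, 0, 0], [0, 0, 0, 0]]
  gripper: 1

```text
time: 34.35
position: [0.4514, -0.3572, 0.0869]
orientation: [-171.8, -0.2, 90.7]
force: [-0.4, 0.2, 1.3]
width: 0.0267
```

Call:
drive_tool:
  series:
    - [[0, 0, -0.025, 0], [0, 0, -0.025, 0], [0, 0, -0.025, 0], [0, 0, -0.025, 0], [0, 0, -0.01, 0], [0, 0, 0, 0], [0, 0, 0, 0]]

```text
time: 35.22
position: [0.4653, -0.3559, 0.1927]
orientation: [-171.4, -0.6, 90.7]
force: [-0.2, -0.3, -1.9]
width: 0.0263
```

Call:
drive_tool:
  series:
    - [[0.013, 0.005, -0.002, 0], [0.027, 0.012, -0.003, 0], [0.027, 0.012, -0.003, 0], [0.027, 0.012, -0.003, 0], [0.027, 0.012, -0.003, 0], [0.027, 0.012, -0.003, 0], [0.027, 0.012, -0.003, 0], [0.027, 0.012, -0.003, 0], [0.027, 0.012, -0.003, 0], [0.013, 0.006, -0.001, 0], [0, 0, 0, 0]]

```text
time: 36.6
position: [0.5718, -0.0946, 0.1994]
orientation: [-170.6, -1.3, 90.8]
force: [0.1, -1.2, -1.6]
width: 0.0269
```

Call:
drive_tool:
  series:
    - [[0.014, 0.012, 0, 0], [0.022, 0.02, 0, 0], [0.022, 0.02, 0, 0], [0.016, 0.015, 0, 0], [0.005, 0.005, 0, 0], [0, 0, 0, 0], [0, 0, 0, 0]]

```text
time: 37.48
position: [0.6441, -0.0151, 0.1877]
orientation: [-170.5, -1.1, 90.5]
force: [0.2, -1.1, -1.0]
width: 0.0264
```

Call:
drive_tool:
  series:
    - [[0.008, 0.005, 0, 0], [0, 0, 0, 0], [0, 0, 0.02, 0], [0, 0, 0.02, 0], [0, 0, 0.015, 0], [0, 0, 0.005, 0], [0, 0, 0, 0], [0, 0, 0, 0]]

```text
time: 38.48
position: [0.6396, -0.0075, 0.1288]
orientation: [-170.7, -1.0, 90.3]
force: [0.2, -0.6, -2.6]
width: 0.0263
```

```bash
python3 - <<'E'
from look import *
for n in ("scene","side"):
    m=manip.camera_model(n);p,d=manip.camera(n);V=cloud(d,m["K"],m["world_to_cam"])
    h=cv2.cvtColor(p,cv2.COLOR_RGB2HSV); M=((h[...,0]>100)&(h[...,0]<130)&(h[...,1]>150)).ravel()
    P=V.reshape(-1,3); Q=P[M&(np.hypot(P[:,0]-.638,P[:,1]+.005)<.05)&(P[:,2]>.042)&(P[:,2]<.085)]
    cv2.imwrite(f"pics/i1_{n}.png",cv2.resize(p[120:300,200:440,::-1],None,fx=2.5,fy=2.5))
    if len(Q)>5: print(n,len(Q),circ(Q[:,:2],.0265),np.median(Q,0))
E
```

```text
scene 7 (array([0.6886, 0.0141]), np.float64(0.0005629683045710796)) [0.6647 0.0044 0.0452]
side 54 (array([ 0.6427, -0.0053]), np.float64(0.0011644174327881225)) [0.6318 0.0136 0.0542]
```

View pics/i1_scene.png

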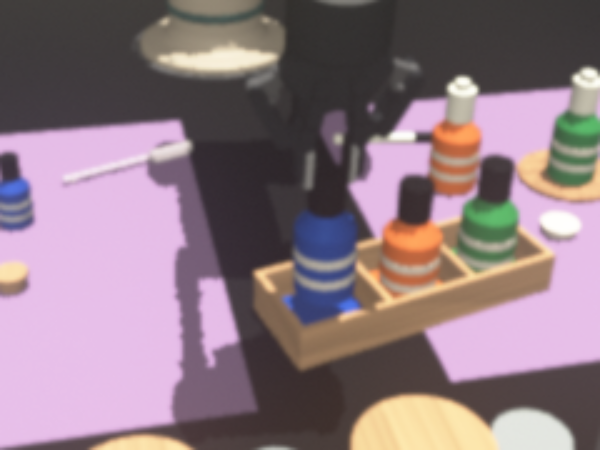

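Call:
drive_tool:
  series:
    - [[0.001, 0, 0.016, 0], [0, 0, 0.012, 0], [0, 0, 0.002, 0], [0, 0, 0, 0], [0, 0, 0, 0]]

```text
time: 39.2
position: [0.6344, -0.0058, 0.0971]
orientation: [-170.7, -1.0, 90.3]
force: [0.4, -0.6, -2.4]
width: 0.0269
```

Call:
drive_tool:
  series:
    - [[0, 0.001, 0.003, 0], [0, 0, 0, 0], [0, 0, 0.001, 0], [0, 0, 0, 0]]

```text
time: 39.7
position: [0.636, -0.0057, 0.0963]
orientation: [-171.0, -1.0, 90.3]
force: [-0.2, -0.2, -1.0]
width: 0.0269
```

Call:
drive_tool:
  series:
    - [[0, 0, 0, 0], [0, 0, 0, 0], [0, 0, 0, 0], [0, 0, 0, 0], [0, 0, 0, 0]]
  gripper: 0

```text
time: 40.33
position: [0.6363, -0.0057, 0.0964]
orientation: [-171.0, -1.0, 90.3]
force: [-0.5, 0.5, -0.3]
width: 0.0852
```

Call:
drive_tool:
  series:
    - [[0, 0, -0.02, 0], [0, 0, -0.03, 0], [0, 0, -0.03, 0], [0, 0, -0.03, 0], [0, 0, -0.02, 0], [0, 0, 0, 0], [0, 0, 0, 0]]

```text
time: 41.2
position: [0.6562, -0.0079, 0.2267]
orientation: [-170.8, -1.1, 90.3]
force: [-1.0, -0.3, 0.2]
width: 0.0853
```

```bash
python3 - <<'E'
from look import *
W,p=look("j1")
for n,x,y in (("bB",.638,-.005),("bO",.6185,.076),("bG",.5986,.1585)):
    Q=near(W,x,y,.117,.13,.03); print(n,len(Q),cv2.minEnclosingCircle((Q[:,:2]*1000).astype(np.float32)),np.median(Q[:,2])) if len(Q) else 0
for n in ("scene","side"):
    m=manip.camera_model(n);p,d=manip.camera(n);V=cloud(d,m["K"],m["world_to_cam"]); cv2.imwrite(f"pics/j1_{n}.png",p[:,:,::-1])
    for k,x,y,b in (("bB",.638,-.005,.009),("bO",.6185,.076,.009),("bG",.5986,.1585,.009),("tG",.447,.324,.006),("tO",.4324,.1922,0)):
        Q=near(V,x,y,b+.085,b+.108,.03)
        if len(Q)>5: print(n,k,len(Q),*circ(Q[:,:2],.015))
E
```

```text
41.2 [ 0.6562 -0.0079  0.2267] [-170.7735   -1.054    90.3338] w 0.08533073225321285 [ -6.705   28.2338  65.1314  -0.0938  95.9203 -97.126 ]
bB 827 ((637.5642700195312, -4.574188232421875), 14.887993812561035) 0.12442679362207604
bO 871 ((618.78271484375, 76.45125579833984), 14.942878723144531) 0.12427672559605901
bG 944 ((598.55029296875, 157.75595092773438), 15.130843162536621) 0.1241074214084524
scene bB 146 [ 0.6373 -0.0035] 0.001028135868816569
scene bO 132 [0.6184 0.0779] 0.0009739829523382585
scene bG 125 [0.598  0.1595] 0.0010502166328284594
scene tG 94 [0.4466 0.3244] 0.0012808038308109709
scene tO 93 [0.4316 0.1916] 0.0012786362308049375
side bB 75 [ 0.6391 -0.0027] 0.0010814311090232898
side bO 82 [0.6203 0.0785] 0.001058407087441887
side bG 79 [0.6003 0.16  ] 0.0007894814114501435
side tG 71 [0.4486 0.3247] 0.0005055314593202279
side tO 75 [0.4332 0.1923] 0.0007177079388784146
```

View pics/j1_scene.png

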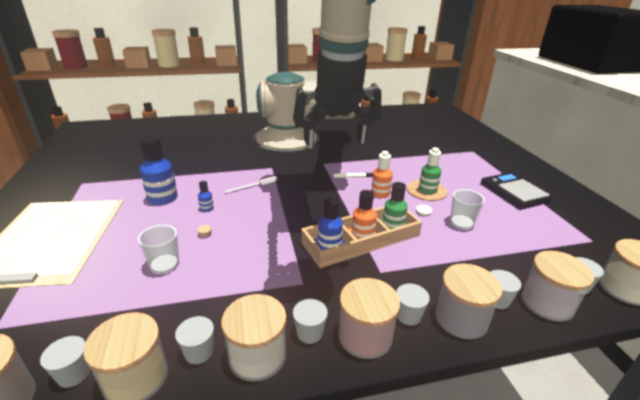

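View pics/j1.png

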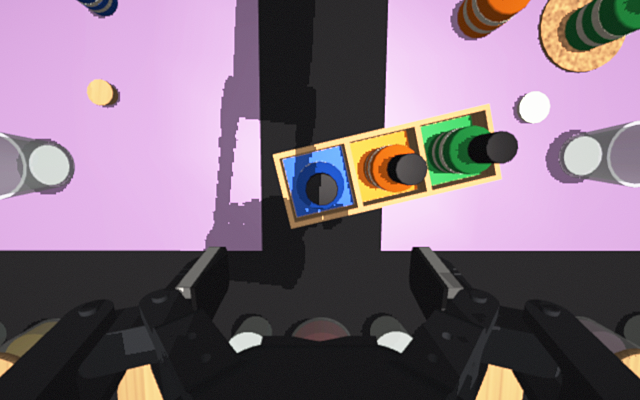

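All placements check out: blue, orange and green stand in their own bays (scene view 330,230 / 365,215 / 396,208), and the tester is on the coaster at (430,180). The gripper is clear.

```bash
python3 -c "
from bench import manip
print(manip.close_job())"
```

```text
the job is handed in; nothing more can be done
None
```

The job is handed in. The three sealed bottles stand in the bays of their own colour, and the green tester is on the cork coaster. No verdict was reported.

**What I did:** I moved the green tester from the green bay to the coaster. Then I packed the black-capped green, orange and middle-sized blue bottles. The last moves ended at 41.2 s of the 99 s allowed, and no contact-force spike showed.

**Last checks** (wrist, scene and side cameras):
- **Sealed bottles:** each is within about 2 mm of its bay centre. Cap tops are at 124.1–124.4 mm, where 124 mm is expected, so they stand flat on the inlays.
- **Green tester:** it is about 3–5 mm from the coaster centre, and its top height is right for resting on the coaster.
- **Orange tester:** it has not moved (under 1 mm).
- **Gripper:** open, with the fingertips about 100 mm above the caps.

**What disagreed:**
- The cameras differ from each other by about 2 mm.
- The tool crept to about 9° of tilt during the moves. The bottles tipped only about 1–2° while being carried and were set down upright.
- The fingers read 27 mm on the 30 mm caps, but every grip held.

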